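# Steady the hanging gouge tray over the drip pan

## Task

The freshly oiled palm gouges have drained: take the wooden knob on the trolley, draw it along the rail so that the hanging tray comes off the wooden block, bring the tray over the drip pan and check its swing by moving the knob, until it hangs still and about level with its whole length over the pan. Keep it still there for three seconds, then let go of the knob and leave it hanging still. Never touch the oily tray, do not let the tray tip steeply or knock against the block once it is off, and leave the block, the oil tin, the glue bottle and the mallet where they stand.

Things in the scene. Friction and masses are not known exactly. Their poses are not given: they have to be found in the camera images.
- rack: Bench draining rail, fixed to the bench: a flat steel bar 1.32 m long, 12 mm thick and 36 mm high with its centre line 262 mm above the bench, between two grey posts. Origin on the bench under the middle of the rail; its y axis runs along the rail, x across it, z up.
- trolley (a joint): Travel of the wheeled trolley along the rail in m: 0 at the start, growing as it moves along the rack's +y (away from the block, towards the pan); end stops at -0.03 and 0.72. Rolling resistance about 1.5 N plus 3 N per m/s, enough for the trolley to stay where it is let go, even under a swinging tray. The trolley weighs 0.7 kg.
- knob (a point): Grip point of the trolley's upright turned wooden knob, on its axis: round, 32 mm across, from 292 to 348 mm above the bench; this point is 324 mm up, straight above the pivot of the tray. The top plate of the trolley (50 mm across the rail, 110 mm along it) lies at 292 mm, below the knob.
- tray: Open aluminium tray, 400 mm long (along the rail), 134 mm wide, walls 34 mm high, four oiled palm gouges at each end, hung from the trolley on two free pins. Origin on the pin axis at mid-length, straight under the knob, 176 mm up; underside 46 mm below it. y along the tray (the rack's +y when level), z up when level. It swings only about its own x axis; at the start its -y end is up by 0.33 rad.
- block_end (a point): Middle of the lower edge of the tray's -y end, the one propped on the block (200 mm from the pins along the tray, 46 mm below them). Swing, with q the angle by which this end is raised and a the trolley's acceleration along +y (m/s2): q'' = -18.2 (q - q0) + 1.85 a, so a period of 1.47 s. It dies away by itself only in some 40 s.
- far_end (a point): Middle of the lower edge of the tray's +y end, away from the block. Nominal: tray with gouges 0.8 kg, centre of mass 35 mm below the pins, moment of inertia about the pins 0.0152 kg m2. The masses differ each time: the period by up to about 2 %, and the tray comes to rest out of level by q0, up to 0.08 rad either way.
- block: Dark beam offcut standing on the bench under the raised -y end of the tray: 110 mm across the rail, 75 mm along it, 186.5 mm high, 1.1 kg, loose. Origin at the centre of its underside. The end of the tray slips off it, still about 0.28 rad up, after some 35 mm of trolley travel, and then swings freely.
- pan: Shallow sheet-steel drip pan fixed on the bench under the rail: 460 mm long along the rail, 190 mm wide, 28 mm high, walls 4 mm. Origin at the centre of its underside, y along the rail. Its inside is 26 mm longer than the tray at each end.
- oil: Bystander: bare metal tin, 72 mm across, 150 mm high, upright on the bench on the robot's side of the rail; origin at the centre of its base.
- glue: Bystander: white bottle with a cap, 56 mm across, 140 mm high, upright on the bench on the robot's side of the rail; origin at the centre of its base.
- mallet: Bystander: wooden mallet about 240 mm long lying on the bench on the robot's side of the rail.
Mind the look-alikes: they are no part of the job. Of the things like the block, leave any that is orange; of the rest the larger one is meant.

How it is judged:
By the outcome, as a careful person would: the job done as asked, in the order asked, and still so for the second after the job is handed in, with the robot touching nothing.
It also fails if it takes over 38 s, if anything falls off the work surface, if the arm or the gripper's body presses on something with over 40 N, if the wrist force passes 120 N, or if a joint passes its speed limit or range.

## Robot

A 7-joint arm with a two-finger parallel gripper is mounted at the origin on the work surface. World frame = base frame: x ahead of the robot, y to its left, z up, the work surface at z = 0. Lengths are in m, angles in rad, forces in N, time in s.
With the tool pointing down it reaches from about 0.4 to 0.85 m from the base axis. Payload 4.5 kg.
Tool frame: the origin (TCP) lies midway between the tips of the shut fingers; the grasp point (between the pads) lies 19 mm behind it; z points along the fingers, y is the line along which they close (so a half turn about z gives the same grasp; the last joint's range is limited). The gripper opens to 88 mm and grips with 3 to 60 N. Pads are 18 mm wide; open, the fingers measure 123 mm over their backs; the gripper's body (75 mm by 187 mm) begins 45 mm behind the grasp point.
Start: joints at [1.3, 0.689, -0.195, 1.565, 0.157, 0.902, -0.215], TCP at [0.188, -0.596, 0.239] pointing down, gripper open.
Joint ranges: [-3.01, 3.01], [-0.46, 2.08], [-1.47, 1.51], [0.13, 2.56], [-1, 4.14], [0.04, 2.09], [-2.66, 2.66]. Speed limits (rad/s): [2.57, 2.57, 3.14, 3.14, 3.14, 3.14, 3.14].

## Interface

Orientations are given as a unit quaternion [x, y, z, w].
In Python, from plant import sensors, eyes, finish_job gives the robot as it stands.
- The arm moves only by the tool send_rows, never from a script. Its argument "rows" is text: rows parted by semicolons, each of 4 numbers parted by spaces: the shift along the tool's x, y, z normalised to -1 to 1, where 1 is 30 cm, then the turn about the tool's z normalised to -1 to 1, where 1 is 2 pi rad. A call has 1 to 10 rows; each row is the pose to reach, as a shift and turn from the pose commanded when the call began, along the tool's axes at that moment, turning the shorter way round; what a row does not reach only later rows make up. A row lasts 1/12 s, in which the tool goes at most 41.7 mm and 7.16 degrees, less where a joint would pass 70% of its speed; a pose out of reach is approached as far as the arm can. A call with a number of a shift or a turn outside -1 to 1 is refused whole. A call with a gripper value outside its range is refused whole. "jaw" is the closure, from -1 (fully open) to 1 (shut), set as the call begins (left out, the last holds). The fingers move at their own pace and stop on an object; "force" is the grip in N (left out, the last holds). Time passes only in rows, so rows that repeat a pose let the fingers close. It gives the time, the measured TCP pose, the force, the opening and the grip force at its end, in the units of the state.
- sensors.get_state(): the state, without advancing time (a new reading comes with each control period).
- eyes.snapshot(name): name is "scene" or "side" or "wrist"; returns (picture, depth): 384x512x3 uint8, red, green, blue; 384x512 float32, m along the optical axis (not along the pixel's ray), 0 where there is no reading.
- eyes.calibration(name): a dict with "fov_y" (degrees; the focal length in pixels is half the picture's height over the tangent of half this angle, whatever the lens; pixels are square), "cx", "cy" (the principal point, pixels), "world_from_camera" (4x4, takes a point from camera to world coordinates). Camera axes: x right, y down, z forward; pixel columns grow to the right and rows downward; lengths in m; the calibration is good to about 2 mm. A picture is of the moment at which its call begins: read the wrist's pose just before it. calibration takes no time and is no camera call; for the wrist camera it gives the pose at the moment of the call.
- finish_job(): hands the job in; it is judged then, once.
The state is a dict: "clock": time; "q": joint angles; "qd": joint speeds; "joint_torque": joint torques, N m; "tool_pos": TCP position; "eef_rot": TCP orientation; "contact_force": force on the tool from outside, world axes, zero at the start; "moment": the same for the moment, N m; "opening": opening from 0.0 (shut) to 1.0 (fully open); "finger_force": force on a finger pad.
Only numpy, scipy, OpenCV 4.12 (cv2) and the standard library are available. Lean on these libraries where they do the work, as an engineer would, in place of code of your own. Each camera call takes 0.05 s, during which the arm holds its last target. There are 200 camera calls.

## Working session

There is one attempt and no reset: what is moved stays moved. The work goes in short steps, Python scripts to look and compute and a tool call to move; the robot and the scene stay as the last step left them, time stands still between calls to the robot, and variables do not carry over. Pictures are saved under pics/ and viewed, at most 10 in all, crops included, and the job is handed in when it is done.

Besides the shell and the picture viewer there is one more tool, called after ">>>" as name(argument=value, ...), one argument or row to a line, values as JSON. send_rows: Moves the arm, as the interface text tells. Scaled input: -1 to 1 covers 30 cm each way for a shift and 2 pi rad each way for a turn. Its arguments: {"type":"object","properties":{"rows":{"type":"string"},"jaw":{"type":"number"},"force":{"type":"number"}},"required":["rows"]}

```bash
mkdir -p pics; ls; python3 - <<'E'
from plant import sensors, eyes
import cv2, numpy as np
s=sensors.get_state(); print({k:np.round(v,3).tolist() for k,v in s.items()})
for n in ("scene","side"):
    p,d=eyes.snapshot(n); cv2.imwrite(f"pics/{n}0.png",p[:,:,::-1]); np.savez(f"pics/{n}0.npz",p=p,d=d,**{k:np.array(v) for k,v in eyes.calibration(n).items()})
    print(eyes.calibration(n))
E
```

```text
pics
{'clock': 0.0, 'q': [1.3, 0.69, -0.195, 1.566, 0.157, 0.902, -0.215], 'qd': [0.0, -0.001, -0.001, -0.002, 0.001, 0.0, 0.0], 'joint_torque': [0.0, -52.755, -1.267, -15.342, -0.053, 0.007, 0.0], 'tool_pos': [0.187, -0.596, 0.238], 'eef_rot': [0.988, 0.152, -0.0, -0.001], 'contact_force': [0.269, -0.025, 0.31], 'moment': [-0.057, -0.004, -0.04], 'finger_force': 0.0, 'opening': 0.996}
{'fov_y': 53.00325549022476, 'cx': 253.3317405894019, 'cy': 196.6823574771032, 'world_from_camera': array([[-5.61674765e-01,  5.98838291e-01, -5.70888920e-01,
         1.18113269e+00],
       [ 8.27357351e-01,  4.07478273e-01, -3.86576346e-01,
         4.34483659e-01],
       [ 1.12811240e-03, -6.89459323e-01, -7.24323525e-01,
         1.12214184e+00],
       [ 0.00000000e+00,  0.00000000e+00,  0.00000000e+00,
         1.00000000e+00]])}
{'fov_y': 51.68494813660726, 'cx': 262.3100120210671, 'cy': 185.56441700808966, 'world_from_camera': array([[-0.67378101,  0.58201505, -0.45527754,  1.00492512],
       [ 0.7388233 ,  0.54114619, -0.40162288,  0.44912348],
       [ 0.01262115, -0.60697552, -0.7946203 ,  1.14740404],
       [ 0.        ,  0.        ,  0.        ,  1.        ]])}
```

View pics/scene0.png

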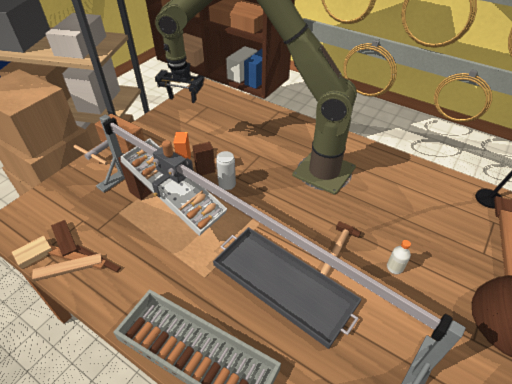

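View pics/side0.png

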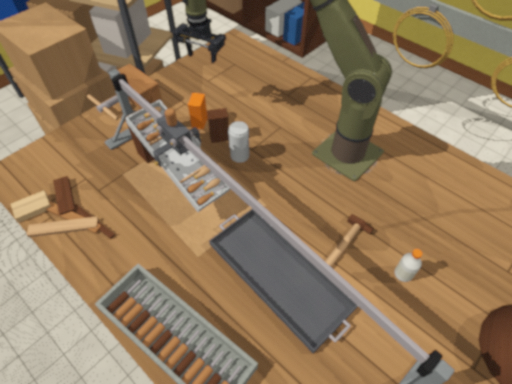

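The scene view shows the rail running from (108,125) to (445,330), the trolley near (172,163), the pan at (287,285), the tin at (226,170), the bottle at (399,257) and the mallet at (340,245). Three things look like the block: the dark one under the raised tray end (133,185), an orange one (181,145) and a small dark one (204,157). The one at (133,185) fits because it isn't orange, is the larger dark one, and props the tray. I'll confirm that in an enlarged crop along with the knob.

```bash
cat > h.py <<'E'
import numpy as np, cv2
def cal(z):
    f=z['p'].shape[0]/2/np.tan(np.radians(float(z['fov_y']))/2); return f,float(z['cx']),float(z['cy']),z['world_from_camera']
def ray(c,u,v):
    f,cx,cy,T=c; d=T[:3,:3]@np.array([(u-cx)/f,(v-cy)/f,1]); return T[:3,3],d
def plane(c,u,v,h):
    o,d=ray(c,u,v); return o+d*(h-o[2])/d[2]
def proj(c,P):
    f,cx,cy,T=c; q=T[:3,:3].T@(np.array(P)-T[:3,3]); return f*q[0]/q[2]+cx,f*q[1]/q[2]+cy
def tri(c1,a,c2,b):
    o1,d1=ray(c1,*a);o2,d2=ray(c2,*b);d1=d1/np.linalg.norm(d1);d2=d2/np.linalg.norm(d2)
    t=np.linalg.lstsq(np.c_[d1,-d2],o2-o1,rcond=None)[0]; p,q=o1+t[0]*d1,o2+t[1]*d2
    return (p+q)/2,np.linalg.norm(p-q)
def cloud(z):
    f,cx,cy,T=cal(z); d=z['d']; v,u=np.indices(d.shape)
    return np.stack([(u-cx)/f*d,(v-cy)/f*d,d],-1)@T[:3,:3].T+T[:3,3]
E
python3 - <<'E'
from h import *
a=np.load('pics/scene0.npz');b=np.load('pics/side0.npz')
A=cv2.resize(a['p'][105:235,85:245],None,fx=4.8,fy=4.4,interpolation=cv2.INTER_CUBIC)
A=cv2.resize(a['p'][110:230,90:240],(800,600)[0:1]+(300,),interpolation=cv2.INTER_CUBIC) if 0 else cv2.resize(a['p'][110:230,90:190],(400,480),interpolation=cv2.INTER_CUBIC)
B=cv2.resize(b['p'][70:190,110:210],(400,480),interpolation=cv2.INTER_CUBIC)
cv2.imwrite('pics/crop0.png',np.hstack([A,B])[:,:,::-1])
for z in (a,b):
    W=cloud(z); print((z['d']>0).mean())
    # rail: high points around z 0.28
    m=(W[...,2]>0.27)&(W[...,2]<0.29)&(z['d']>0)
    m=m&(W[...,0]<0.75)&(W[...,0]>0.2)
    m=m&(abs(W[...,1])<0.9)
    P=W[m]; print(len(P)); 
    l=cv2.fitLine(P[:,:2].astype(np.float32),cv2.DIST_HUBER,0,0.01,0.01).ravel(); print('rail',l)
E
```

```text
0.9962870279947916
2466
rail [ 0.08239546  0.99659973  0.55112195 -0.1081696 ]
0.9958852132161459
2864
rail [0.08636593 0.9962635  0.58818674 0.336151  ]
```

View pics/crop0.png

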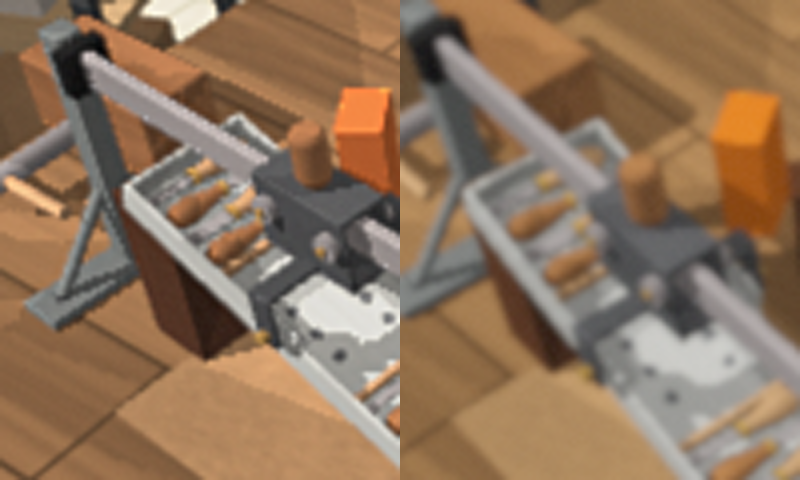

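The crop shows the round wooden knob on the trolley at scene (167,149) and side (171,117). The larger dark block at scene (135,182) props the raised tray end. The orange one and the small dark one stand apart, so the block is confirmed. Next I'll measure.

```bash
python3 - <<'E'
from h import *
a=np.load('pics/scene0.npz');b=np.load('pics/side0.npz')
K=[]
for z,roi in ((a,(155,180,135,162)),(b,(158,185,104,130))):
    c=cal(z);W=cloud(z)
    hsv=cv2.cvtColor(z['p'],cv2.COLOR_RGB2HSV)
    m=cv2.inRange(hsv,(3,70,60),(18,255,255))
    r=np.zeros_like(m); r[roi[2]:roi[3],roi[0]:roi[1]]=1; m=m*r
    m&=((W[...,2]>0.285)*255).astype(np.uint8)
    n,l,s,ce=cv2.connectedComponentsWithStats(m); i=1+np.argmax(s[1:,4]); k=l==i
    print('knob px',s[i],ce[i])
    P=W[k]; zt=np.percentile(P[:,2],97); top=k&(W[...,2]>zt-0.006)
    print(' ztop',zt,'top mean',W[top].mean(0), 'n',top.sum(), 'all med',np.median(P,0))
    v,u=np.nonzero(top); K.append((c,(u.mean(),v.mean()))); print(' top px',K[-1][1], 'plane348',plane(c,*K[-1][1],0.348))
    K[-1]+=(ce[i],)
    # pan
    C=W; q=(W[...,2]>0.02)&(W[...,2]<0.036)&(z['d']>0)&(hsv[...,1]<80)&(W[...,0]>0.4)&(W[...,0]<0.9)&(W[...,1]>-0.25)&(W[...,1]<0.6)
    n,l,s,ce=cv2.connectedComponentsWithStats(q.astype(np.uint8)*255)
    for i in np.argsort(-s[1:,4])[:3]+1:
        R=cv2.minAreaRect(W[l==i][:,:2].astype(np.float32)); print(' pan rim?',s[i],R)
    q=(W[...,2]<0.04)&(W[...,2]>-0.02)&(hsv[...,1]<70)&(hsv[...,2]<130)&(W[...,0]>0.35)&(W[...,0]<0.9)&(W[...,1]>-0.25)&(W[...,1]<0.6)
    q=cv2.morphologyEx(q.astype(np.uint8)*255,cv2.MORPH_OPEN,np.ones((3,3)))
    n,l,s,ce=cv2.connectedComponentsWithStats(q)
    i=1+np.argmax(s[1:,4]); R=cv2.minAreaRect(np.argwhere(l==i)[:,::-1].astype(np.float32)); print(' pan dark',s[i],ce[i],cv2.minAreaRect(W[l==i][:,:2].astype(np.float32)),np.percentile(W[l==i][:,2],[2,50,98]))
    cv2.imwrite('pics/m.png',q)
    # rail
    m=(abs(W[...,2]-0.278)<0.01)&(W[...,1]>-0.2)&(W[...,1]<0.55)&(W[...,0]>0.4)&(W[...,0]<0.75)&(hsv[...,1]<60)
    P=W[m];L=cv2.fitLine(P[:,:2].astype(np.float32),cv2.DIST_HUBER,0,0.01,0.01).ravel(); print(' rail',L,'x at y=0',L[2]-L[3]*L[0]/L[1],np.percentile(P[:,2],[5,50,95]))
    # tray light gray ends
print(tri(K[0][0],K[0][1],K[1][0],K[1][1]),tri(K[0][0],K[0][2],K[1][0],K[1][2]))
E
```

```text
knob px [162 140  15  18 164] [167.38414634 148.28658537]
 ztop 0.34920699717034587 top mean [ 0.5294371  -0.34483464  0.34692121] n 44 all med [ 0.53397353 -0.33924274  0.32986564]
 top px (np.float64(166.13636363636363), np.float64(142.63636363636363)) plane348 [ 0.53037059 -0.34373732  0.348     ]
 pan rim? [213 227 148 120 939] ((0.5678150653839111, 0.14123257994651794), (0.5067129731178284, 0.19390836358070374), 85.26301574707031)
 pan rim? [179 311  96  57 214] ((0.8350991010665894, 0.09875468909740448), (0.004046088550239801, 0.32708513736724854), 4.596510410308838)
 pan rim? [142 295  36  17  94] ((0.8570224642753601, -0.13024181127548218), (0.03921257704496384, 0.1100337877869606), 27.65693473815918)
 pan dark [ 214  228  147  120 7744] [288.50632748 285.51330062] ((0.5683296918869019, 0.1411220133304596), (0.46302416920661926, 0.19461140036582947), 85.30662536621094) [-8.23100566e-05  4.98826767e-03  2.92462988e-02]
 rail [0.08306299 0.9965443  0.58631676 0.31248102] x at y=0 0.56027114 [0.26948937 0.27878684 0.28225972]
knob px [165 108  17  19 189] [170.98412698 117.13756
[... 447 characters left out ...]
32566833496), (0.0019815394189208746, 0.25214534997940063), 4.449029922485352)
 pan rim? [128 270  48  32  87] ((0.8542230725288391, -0.10315214097499847), (0.040027398616075516, 0.1591963917016983), 19.89399528503418)
 pan dark [ 210  210  147  142 8949] [283.76019667 278.80556487] ((0.5705691576004028, 0.14271849393844604), (0.46130186319351196, 0.1904430240392685), 85.03250122070312) [-0.00120875  0.00380989  0.02760626]
 rail [0.08617472 0.99628    0.57963455 0.23777974] x at y=0 0.5590674 [0.26962787 0.27848123 0.28142566]
(array([ 0.52553169, -0.3486582 ,  0.34155379]), np.float64(0.002203199948804026)) (array([ 0.52478349, -0.34919711,  0.31753118]), np.float64(0.0020412014458161066))
```

Everything agrees:
- **Knob:** about (0.530, -0.343), top at 348 mm by both views.
- **Rail:** x = 0.560 + 0.0849 y, with its top at about 279 mm.
- **Pan:** centre about (0.569, 0.142), 0.462 x 0.192 m.
- **Travel:** about 0.485 m, which is within the stop at 0.72.

Now I'll work out the approach shifts.

```bash
cat >> h.py <<'E'
from scipy.spatial.transform import Rotation as Ro
def shift(s,target):
    return Ro.from_quat(s['eef_rot']).inv().apply(np.array(target)-s['tool_pos'])/0.3
E
python3 - <<'E'
from h import *
from plant import sensors
s=sensors.get_state(); R=Ro.from_quat(s['eef_rot']).as_matrix(); print(R.round(4))
ty=np.degrees(np.arctan2(R[1,1],R[0,1])); print('tool y ang',ty,'turn',-(-94.85-ty)/360)
print(shift(s,[.530,-.343,.41]),shift(s,[.530,-.343,.305]))
E
```

```text
[[ 9.539e-01  3.002e-01 -6.000e-04]
 [ 3.002e-01 -9.539e-01  1.500e-03]
 [-1.000e-04 -1.600e-03 -1.000e+00]]
tool y ang -72.53132666439879 turn 0.06199631482111446
[ 1.3422023  -0.46145425 -0.57276116] [ 1.34223914 -0.46087783 -0.22276164]
```

>>> send_rows(
  rows="0 0 -0.573 0; 0 0 -0.573 0; 0 0 -0.573 0.02; 0 0 -0.573 0.04; 0.95 -0.327 -0.573 0.062; 0.95 -0.327 -0.573 0.062; 0.95 -0.327 -0.573 0.062; 0.95 -0.327 -0.573 0.062; 0.95 -0.327 -0.573 0.062; 0.95 -0.327 -0.573 0.062",
  jaw=-1,
)

```text
clock: 0.93
tool_pos: [0.3897, -0.446, 0.4095]
eef_rot: [0.999, -0.042, -0.0, -0.0]
contact_force: [0.1, -0.8, 0.4]
opening: 0.998
finger_force: 0.0
```

```bash
python3 - <<'E'
from h import *
from plant import sensors
s=sensors.get_state(); R=Ro.from_quat(s['eef_rot']).as_matrix()
ty=np.degrees(np.arctan2(R[1,1],R[0,1])); print(s['clock'],s['tool_pos'],'tool y ang',ty,'turn',-(-94.85-ty)/360)
print(R.round(4)); print(shift(s,[.530,-.343,.41]),shift(s,[.530,-.343,.305]),s['qd'],s['q'])
E
```

```text
0.9333 [ 0.3897301  -0.44597197  0.40947105] tool y ang -94.8588913813147 turn -2.469828142975435e-05
[[ 9.964e-01 -8.470e-02 -7.000e-04]
 [-8.470e-02 -9.964e-01  6.000e-04]
 [-7.000e-04 -5.000e-04 -1.000e+00]]
[ 0.4368117  -0.38161109 -0.00188246] [ 0.43706462 -0.381431    0.3481174 ] [-0.81517031  0.04812359 -0.05228462 -0.10526521  0.03066479  0.0589324
 -0.85601854] [ 0.84763043  0.48889602 -0.12665025  1.40187244  0.06246672  1.25561509
 -0.93935398]
```

>>> send_rows(
  rows="0.42 -0.367 0 0; 0.42 -0.367 0 0; 0.42 -0.367 0 0; 0.42 -0.367 0 0; 0.42 -0.367 0 0; 0.42 -0.367 0 0; 0.42 -0.367 0 0",
)

```text
clock: 1.52
tool_pos: [0.5228, -0.3491, 0.4091]
eef_rot: [0.999, -0.042, -0.001, 0.0]
contact_force: [-0.7, -1.1, -0.9]
opening: 0.999
finger_force: 0.0
```

```bash
python3 - <<'E'
from h import *
from plant import sensors, eyes
s=sensors.get_state(); R=Ro.from_quat(s['eef_rot']).as_matrix()
ty=np.degrees(np.arctan2(R[1,1],R[0,1])); print(s['clock'],s['tool_pos'],'tool y ang',ty)
print(shift(s,[.530,-.343,.305]),abs(s['qd']).max())
p,d=eyes.snapshot('wrist'); c=eyes.calibration('wrist'); z=dict(p=p,d=d,**c); z['world_from_camera']=np.array(c['world_from_camera'])
W=cloud(z); hsv=cv2.cvtColor(p,cv2.COLOR_RGB2HSV)
m=(abs(W[...,2]-.344)<.008)&(np.hypot(W[...,0]-.53,W[...,1]+.343)<.04)&(d>0)
print(m.sum(), W[m].mean(0) if m.any() else None); 
if m.any(): print('rect',cv2.minEnclosingCircle(W[m][:,:2].astype(np.float32)))
cv2.imwrite('pics/w1.png',p[:,:,::-1])
E
```

```text
1.5167 [ 0.52280045 -0.34909186  0.4091408 ] tool y ang -94.86908881387598
[ 0.02280601 -0.02247524  0.34708272] 0.032638510898426835
1106 [ 0.52823779 -0.34964407  0.34617457]
rect ((0.5256900787353516, -0.3494950532913208), 0.015939563512802124)
```

The wrist depth puts the knob at (0.526, -0.349) with a radius of 15.9 mm, which fits 32 mm. It agrees with the two-view triangulation. I'll descend and close with the fingers along the rail.

>>> send_rows(
  rows="0.017 0 0.12 0; 0.017 0 0.24 0; 0.017 0 0.3 0; 0.017 0 0.347 0; 0.017 0 0.347 0; 0.017 0 0.347 0",
)

```text
clock: 2.07
tool_pos: [0.527, -0.3506, 0.3055]
eef_rot: [0.999, -0.044, -0.001, 0.0]
contact_force: [-0.4, 0.1, -0.2]
opening: 1.003
finger_force: 0.0
```

>>> send_rows(
  rows="0 0 0 0; 0 0 0 0; 0 0 0 0; 0 0 0 0; 0 0 0 0; 0 0 0 0; 0 0 0 0; 0 0 0 0",
  jaw=1,
  force=30,
)

```text
clock: 2.73
tool_pos: [0.5286, -0.349, 0.3056]
eef_rot: [0.999, -0.042, -0.0, 0.0]
contact_force: [0.2, 0.1, -0.2]
opening: 0.418
finger_force: 0.0
```

```bash
python3 - <<'E'
from h import *
from plant import sensors, eyes
s=sensors.get_state(); print({k:np.round(v,4).tolist() for k,v in s.items()})
p,d=eyes.snapshot('scene'); np.savez('pics/s2.npz',p=p,d=d,**{k:np.array(v) for k,v in eyes.calibration('scene').items()})
cv2.imwrite('pics/s2.png',p[:,:,::-1])
E
```

```text
{'clock': 2.7333, 'q': [0.5849, 0.6318, -0.1366, 1.4531, 0.0922, 1.0629, -1.226], 'qd': [-0.001, 0.0016, -0.0014, -0.0003, -0.0005, 0.0016, 0.0006], 'joint_torque': [0.0048, -52.1921, -0.4689, -17.3458, -0.024, -0.0659, -0.0001], 'tool_pos': [0.5286, -0.349, 0.3056], 'eef_rot': [0.9991, -0.0423, -0.0, 0.0], 'contact_force': [0.2368, 0.1238, -0.167], 'moment': [0.0295, -0.037, -0.0076], 'finger_force': 0.0, 'opening': 0.4178}
```

View pics/s2.png

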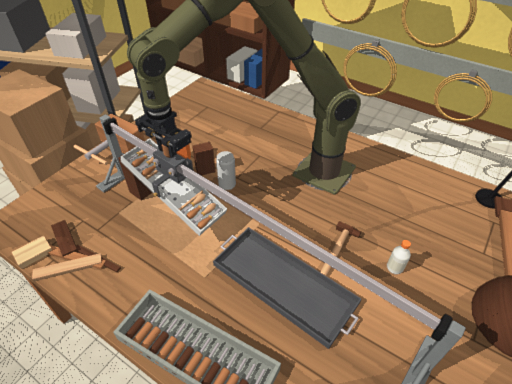

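The view shows the gripper over the knob at (170,150), with the tray (125,150)-(225,215) still propped. Block, tin and the rest are untouched. The fingers need a little longer to close. Meanwhile I'll test a tray-angle measurement using the visible +x side wall.

>>> send_rows(
  rows="0 0 0 0; 0 0 0 0; 0 0 0 0; 0 0 0 0",
)

```text
clock: 3.12
tool_pos: [0.5286, -0.3488, 0.3056]
eef_rot: [0.999, -0.042, -0.0, -0.0]
contact_force: [0.3, 0.5, 0.7]
opening: 0.351
finger_force: 30.0
```

```bash
cat >> h.py <<'E'
ux=np.array([.9964,-.0847]); uy=np.array([.0847,.9964])
def tray(z,knob):
    """tray angle q from the +x side wall; knob=(x,y) -> q, rms, n"""
    W=cloud(z); D=W[...,:2]-np.array(knob)
    xr=D@ux; yr=D@uy; h=W[...,2]-.176
    hsv=cv2.cvtColor(z['p'],cv2.COLOR_RGB2HSV)
    m=(z['d']>0)&(abs(xr-.067)<.012)&(abs(yr)<.225)&(h<.07)&(h>-.125)&(hsv[...,1]<60)&(hsv[...,2]>60)
    n,l,s,_=cv2.connectedComponentsWithStats(m.astype(np.uint8)); m=l==1+np.argmax(s[1:,4])
    P=np.c_[yr[m],h[m]]
    (c,sz,an)=cv2.minAreaRect(P.astype(np.float32))
    b=cv2.boxPoints((c,sz,an)); e=[b[1]-b[0],b[2]-b[1]]; e=max(e,key=np.linalg.norm); q1=-np.arctan(e[1]/e[0])
    l=cv2.fitLine(P.astype(np.float32),cv2.DIST_HUBER,0,.01,.01).ravel(); q2=-np.arctan(l[1]/l[0])
    return q2,q1,np.array(c),sz,m.sum(),m
E
python3 - <<'E'
from h import *
from plant import sensors
s=sensors.get_state(); print(s['clock'],s['tool_pos'],s['opening'],s['finger_force'],s['contact_force'])
for n in ('scene0','side0','s2'): print(n,tray(np.load(f'pics/{n}.npz'),(.529,-.349))[:5])
E
```

```text
3.1167 [ 0.52861219 -0.34882774  0.30559991] 0.35060688992948547 29.999771006405354 [0.30792467 0.51190522 0.7272458 ]
scene0 (np.float32(0.41471136), np.float32(0.5506309), array([ 0.0814653 , -0.05512244]), (0.07630917429924011, 0.21371661126613617), np.int64(306))
side0 (np.float32(0.32462016), np.float32(0.33912537), array([ 0.0038946 , -0.00013819]), (0.09866740554571152, 0.3989889323711395), np.int64(508))
s2 (np.float32(0.40129596), np.float32(0.34422743), array([ 0.09296901, -0.0412285 ]), (0.07879920303821564, 0.20182204246520996), np.int64(305))
```

```bash
python3 - <<'E'
from h import *
k=(.5286,-.3488); q=.33
out=[]
for n in ('s2','side0'):
    z=np.load(f'pics/{n}.npz'); W=cloud(z); D=W[...,:2]-np.array(k); xr=D@ux; yr=D@uy; h=W[...,2]-.176
    v=yr*np.cos(q)-h*np.sin(q); w=yr*np.sin(q)+h*np.cos(q)   # tray frame
    m=(z['d']>0)&(abs(v)<.205)&(w>-.05)&(w<-.005)
    print(n,np.histogram(xr[m],bins=np.arange(-.08,.1,.01)))
    g=m&(abs(xr-.067)<.012); hs=cv2.cvtColor(z['p'],cv2.COLOR_RGB2HSV); print(g.sum(),np.percentile(hs[g],[5,25,50,75,95],axis=0).T.tolist(),np.percentile(xr[g],[5,50,95]),np.percentile(w[g],[2,50,98]))
    im=z['p'].copy(); im[g]=(255,0,255); r=im[100:250,90:240] if n=='s2' else im[70:220,90:240]; out.append(cv2.resize(r,(400,400),interpolation=0))
cv2.imwrite('pics/dbg.png',np.hstack(out)[:,:,::-1])
E
```

```text
s2 (array([  0, 300, 115, 129, 139, 153, 207, 247, 269, 242, 248, 281, 252,
        63, 490,   2,   2]), array([-8.00000000e-02, -7.00000000e-02, -6.00000000e-02, -5.00000000e-02,
       -4.00000000e-02, -3.00000000e-02, -2.00000000e-02, -1.00000000e-02,
       -4.16333634e-17,  1.00000000e-02,  2.00000000e-02,  3.00000000e-02,
        4.00000000e-02,  5.00000000e-02,  6.00000000e-02,  7.00000000e-02,
        8.00000000e-02,  9.00000000e-02]))
498 [[16.0, 23.0, 24.0, 27.0, 36.0], [7.0, 9.0, 10.0, 12.0, 26.0], [149.0, 192.0, 194.0, 198.0, 217.14999999999998]] [0.06151531 0.06458597 0.06663799] [-0.04583776 -0.02432972 -0.00786658]
side0 (array([  2, 118, 101, 179, 165, 171, 175, 240, 305, 307, 301, 328, 345,
       138, 405,   1,   0]), array([-8.00000000e-02, -7.00000000e-02, -6.00000000e-02, -5.00000000e-02,
       -4.00000000e-02, -3.00000000e-02, -2.00000000e-02, -1.00000000e-02,
       -4.16333634e-17,  1.00000000e-02,  2.00000000e-02,  3.00000000e-02,
        4.00000000e-02,  5.00000000e-02,  6.00000000e-02,  7.00000000e-02,
        8.00000000e-02,  9.00000000e-02]))
421 [[15.0, 19.0, 24.0, 30.0, 36.0], [5.0, 6.0, 8.0, 12.0, 35.0], [144.0, 165.0, 176.0, 179.0, 185.0]] [0.06109731 0.06463758 0.06616844] [-0.04608359 -0.02164899 -0.0085384 ]
```

View pics/dbg.png

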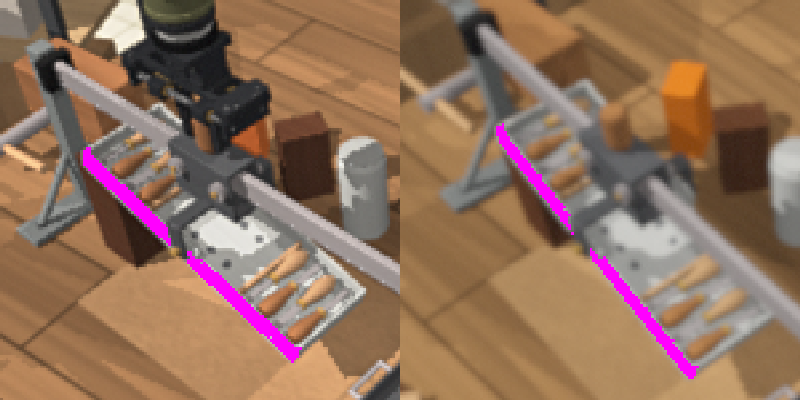

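The wall is cleanly isolated at xr ≈ 0.0645, about ±0.2 m long at V > 130. I'll finalise the estimator and plan the first draw to about 0.30 m, cancelling swing for q0 = 0.

```bash
python3 - <<'E'
s=open('h.py').read(); i=s.index('def tray'); 
s=s[:i]+'''def tray(z,knob):
    """tray angle q from points on its +x side wall -> q, n, centre w"""
    W=cloud(z); D=W[...,:2]-np.array(knob)[:2]; xr=D@ux; yr=D@uy; h=W[...,2]-.176
    hs=cv2.cvtColor(z['p'],cv2.COLOR_RGB2HSV)
    m=(z['d']>0)&(abs(xr-.0645)<.006)&(abs(yr)<.215)&(h<.07)&(h>-.125)&(hs[...,1]<45)&(hs[...,2]>125)
    P=np.c_[yr[m],h[m]].astype(np.float32)
    for _ in range(4):
        l=cv2.fitLine(P,cv2.DIST_HUBER,0,.001,.001).ravel(); r=(P[:,1]-l[3])*l[0]-(P[:,0]-l[2])*l[1]
        P=P[abs(r)<.025]
    return -np.arctan(l[1]/l[0]),len(P),(l[3]*l[0]-l[2]*l[1])*np.sign(l[0])
w2=18.2; G=1.85
def traj(v,r0,rd0,t0,T,w=w2**.5,dt=1/12.):
    """r,rdot at T (after t0), rows of speed v, impulses at row starts after t0"""
    r=lambda t: r0*np.cos(w*(t-t0))+rd0/w*np.sin(w*(t-t0))
    T=np.atleast_1d(T); o=r(T); od=-r0*w*np.sin(w*(T-t0))+rd0*np.cos(w*(T-t0)); vv=np.r_[0,v,0]
    for k in range(len(vv)-1):
        tk=k*dt; d=vv[k+1]-vv[k]
        if tk<=t0: continue
        on=T>=tk; o=o+on*G*d*np.sin(w*(T-tk))/w; od=od+on*G*d*np.cos(w*(T-tk))
    return o,od
'''
open('h.py','w').write(s)
E
cat > plan1.py <<'E'
from h import *
from scipy.optimize import minimize
for n in ('scene0','side0','s2'): print(tray(np.load(f'pics/{n}.npz'),(.5286,-.3488)))
dt=1/12; N=28; v0=np.array([.06,.12,.12,.12]); x0=v0.sum()*dt  # .035
t1=(3+(.033-.025)/(.01)) *dt; X=.30; te=N*dt
f=lambda v: (np.diff(np.r_[v0,v,0])**2).sum()
con=[{'type':'eq','fun':lambda v: np.array([(v.sum()*dt+x0-X)*10, *[10*float(c[0]) for c in traj(np.r_[v0,v],.28,-.19,t1,te)]])}]
s=minimize(f,np.full(N-4,.12),bounds=[(.03,.4)]*10+[(-.1,.4)]*(N-14),constraints=con,options=dict(maxiter=500))
v=np.r_[v0,s.x]; x=np.cumsum(v)*dt
print(s.success,x.round(4).tolist()); T=np.arange(t1,te+1,.05); r,_=traj(v,.28,-.19,t1,T); print(r.round(2).tolist(),v.max(),v.min())
print('units',[(-a/.3).round(3) for a in x])
E
python3 plan1.py
```

```text
(np.float32(0.3230407), 473, np.float32(-0.023667853))
(np.float32(0.32931018), 393, np.float32(-0.021202931))
(np.float32(0.3309495), 477, np.float32(-0.025185214))
True [0.005, 0.015, 0.025, 0.035, 0.0459, 0.0592, 0.0759, 0.0969, 0.122, 0.1507, 0.182, 0.2144, 0.2461, 0.2754, 0.3006, 0.3205, 0.3344, 0.3421, 0.344, 0.3412, 0.3349, 0.3268, 0.3185, 0.311, 0.3052, 0.3016, 0.3001, 0.3]
[0.28, 0.26, 0.24, 0.2, 0.16, 0.11, 0.06, 0.01, -0.03, -0.08, -0.12, -0.15, -0.17, -0.18, -0.19, -0.19, -0.18, -0.16, -0.14, -0.12, -0.1, -0.07, -0.04, -0.02, -0.0, 0.01, 0.02, 0.03, 0.04, 0.04, 0.04, 0.03, 0.03, 0.02, 0.02, 0.01, 0.01, 0.0, 0.0, 0.0, 0.0, 0.0, 0.0, 0.0, 0.0, 0.0, 0.0, 0.0, 0.0, 0.0, 0.0, 0.0, 0.0, 0.0, 0.0, 0.0, -0.0, -0.0, -0.0, -0.0, -0.0] 0.3882083982892678 -0.1
units [np.float64(-0.017), np.float64(-0.05), np.float64(-0.083), np.float64(-0.117), np.float64(-0.153), np.float64(-0.197), np.float64(-0.253), np.float64(-0.323), np.float64(-0.407), np.float64(-0.502), np.float64(-0.607), np.float64(-0.715), np.float64(-0.82), np.float64(-0.918), np.float64(-1.002), np.float64(-1.068), np.float64(-1.115), np.float64(-1.14), np.float64(-1.147), np.float64(-1.137), np.float64(-1.116), np.float64(-1.089), np.float64(-1.062), np.float64(-1.037), np.float64(-1.017), np.float64(-1.005), np.float64(-1.0), np.float64(-1.0)]
```

>>> send_rows(
  rows="0 -0.017 0 0; 0 -0.05 0 0; 0 -0.083 0 0; 0 -0.117 0 0; 0 -0.153 0 0; 0 -0.197 0 0; 0 -0.253 0 0; 0 -0.323 0 0; 0 -0.407 0 0; 0 -0.502 0 0",
)

```text
clock: 3.95
tool_pos: [0.5414, -0.1986, 0.3057]
eef_rot: [0.999, -0.043, 0.0, 0.001]
contact_force: [3.2, -2.9, -3.8]
opening: 0.347
finger_force: 30.0
```

>>> send_rows(
  rows="0 -0.105 0 0; 0 -0.213 0 0; 0 -0.318 0 0; 0 -0.416 0 0; 0 -0.5 0 0; 0 -0.566 0 0; 0 -0.613 0 0; 0 -0.638 0 0; 0 -0.645 0 0; 0 -0.635 0 0",
)

```text
clock: 4.78
tool_pos: [0.5577, -0.0066, 0.3056]
eef_rot: [0.999, -0.041, 0.0, -0.001]
contact_force: [4.3, 2.1, -4.1]
opening: 0.356
finger_force: 30.0
```

>>> send_rows(
  rows="0 0.021 0 0; 0 0.048 0 0; 0 0.075 0 0; 0 0.1 0 0; 0 0.12 0 0; 0 0.132 0 0; 0 0.137 0 0; 0 0.137 0 0; 0 0.137 0 0",
)

```text
clock: 5.53
tool_pos: [0.5539, -0.051, 0.3056]
eef_rot: [0.999, -0.043, -0.0, 0.001]
contact_force: [2.6, -2.4, -3.4]
opening: 0.353
finger_force: 30.0
```

```bash
cat > meas.py <<'E'
from h import *
from plant import sensors, eyes
from scipy.optimize import least_squares
import sys
n=int(sys.argv[1]); T=[];Q=[];C=eyes.calibration('scene')
for i in range(n):
    s=sensors.get_state(); p,d=eyes.snapshot('scene')
    q,k,w=tray(dict(p=p,d=d,**C),s['tool_pos']); T.append(s['clock']); Q.append(q)
T=np.array(T);Q=np.array(Q); s=sensors.get_state(); t=s['clock']
print('clock',t,'tool',s['tool_pos'],'F',s['contact_force'],'grip',s['finger_force'],s['opening'],'pts',k,'w',w)
print(Q.round(3).tolist())
g=lambda a: a[0]+a[1]*np.cos(a[3]*(T-t))+a[2]/a[3]*np.sin(a[3]*(T-t))-Q
f=least_squares(lambda a: np.r_[g(a)/.004,(a[3]-18.2**.5)/.045],[Q.mean(),0.01,0.01,4.266])
a=f.x; print('q0 %.4f r %.4f rd %.4f w %.4f amp %.4f rms %.4f'%(*a,np.hypot(a[1],a[2]/a[3]),g(a).std()))
np.savez('pics/fit.npz',a=a,t=t)
cv2.imwrite(f'pics/t{int(t*100)}.png',p[:,:,::-1])
E
python3 meas.py 26
```

```text
clock 6.8333 tool [ 0.5539607  -0.0501107   0.30561118] F [ 3.99026495 -1.52435579 -3.16838247] grip 30.0001082662493 0.35019238988420676 pts 644 w -0.02577429
[-0.04600000008940697, -0.04800000041723251, -0.04899999871850014, -0.04899999871850014, -0.050999999046325684, -0.05000000074505806, -0.05000000074505806, -0.04800000041723251, -0.04899999871850014, -0.04600000008940697, -0.04399999976158142, -0.04699999839067459, -0.04500000178813934, -0.03700000047683716, -0.03799999877810478, -0.03799999877810478, -0.03500000014901161, -0.03500000014901161, -0.03799999877810478, -0.032999999821186066, -0.03999999910593033, -0.032999999821186066, -0.03500000014901161, -0.03500000014901161, -0.03400000184774399, -0.03700000047683716]
q0 -0.0420 r 0.0019 rd -0.0328 w 4.2626 amp 0.0079 rms 0.0021
```

The swing is already small: amplitude 0.008 rad about q0 = -0.042, with the tray clear of the block. Next I'll plan the last 0.193 m to the pan centre, cancelling the residual.

```bash
cat > plan2.py <<'E'
from h import *
from scipy.optimize import minimize
import sys
X=float(sys.argv[1]); N=int(sys.argv[2]); z=np.load('pics/fit.npz'); a=z['a']; dt=1/12; te=N*dt
lag=.04  # arm lag: residual seen later
w=a[3]; r0=a[1]*np.cos(w*lag)+a[2]/w*np.sin(w*lag); rd0=-a[1]*w*np.sin(w*lag)+a[2]*np.cos(w*lag)
f=lambda v: (np.diff(np.r_[0,v,0],2)**2).sum()
con=[{'type':'eq','fun':lambda v: np.array([(v.sum()*dt-X)*10, *[10*float(c[0]) for c in traj(v,r0,rd0,-1e-6,te,w)]])}]
s=minimize(f,np.full(N,X/te),bounds=[(-.2,.35)]*N,constraints=con,options=dict(maxiter=500))
x=np.cumsum(s.x)*dt; r,_=traj(s.x,r0,rd0,-1e-6,np.arange(0,te+.5,.1),w)
print(s.success,'r',r.round(3).tolist(),'vmax',s.x.max()); 
for i in range(0,N,10): print([round(float(-(b-(x[i-1] if i else 0))/.3),3) for b in x[i:i+10]])
E
python3 plan2.py 0.1927 24
```

```text
True r [0.001, 0.002, 0.007, 0.015, 0.024, 0.031, 0.035, 0.034, 0.028, 0.017, 0.003, -0.011, -0.024, -0.034, -0.038, -0.037, -0.031, -0.022, -0.013, -0.005, -0.0, -0.0, -0.0, 0.0, 0.0] vmax 0.13248440116625348
[-0.006, -0.018, -0.035, -0.057, -0.084, -0.113, -0.146, -0.18, -0.216, -0.252]
[-0.037, -0.074, -0.11, -0.146, -0.181, -0.215, -0.248, -0.279, -0.308, -0.333]
[-0.022, -0.039, -0.051, -0.057]
```

>>> send_rows(
  rows="0 -0.006 0 0; 0 -0.018 0 0; 0 -0.035 0 0; 0 -0.057 0 0; 0 -0.084 0 0; 0 -0.113 0 0; 0 -0.146 0 0; 0 -0.18 0 0; 0 -0.216 0 0; 0 -0.252 0 0",
)

```text
clock: 7.67
tool_pos: [0.5605, 0.0265, 0.3056]
eef_rot: [0.999, -0.042, 0.0, -0.0]
contact_force: [4.1, -1.9, -5.2]
opening: 0.352
finger_force: 30.0
```

>>> send_rows(
  rows="0 -0.037 0 0; 0 -0.074 0 0; 0 -0.11 0 0; 0 -0.146 0 0; 0 -0.181 0 0; 0 -0.215 0 0; 0 -0.248 0 0; 0 -0.279 0 0; 0 -0.308 0 0; 0 -0.333 0 0",
)

```text
clock: 8.5
tool_pos: [0.5689, 0.1258, 0.3056]
eef_rot: [0.999, -0.042, 0.0, -0.0]
contact_force: [3.6, -1.8, -3.7]
opening: 0.353
finger_force: 30.0
```

>>> send_rows(
  rows="0 -0.022 0 0; 0 -0.039 0 0; 0 -0.051 0 0; 0 -0.057 0 0; 0 -0.057 0 0; 0 -0.057 0 0; 0 -0.057 0 0",
)

```text
clock: 9.08
tool_pos: [0.5703, 0.1424, 0.3056]
eef_rot: [0.999, -0.042, 0.0, -0.001]
contact_force: [5.4, 1.1, -4.2]
opening: 0.355
finger_force: 30.0
```

```bash
python3 meas.py 30
```

```text
clock 10.5833 tool [0.57025079 0.14177986 0.30562556] F [ 3.88063905  1.83156252 -3.79968332] grip 30.000172276049852 0.35220901462849713 pts 812 w -0.025747614
[-0.04399999976158142, -0.04500000178813934, -0.04500000178813934, -0.04600000008940697, -0.04600000008940697, -0.04699999839067459, -0.0430000014603138, -0.04600000008940697, -0.04600000008940697, -0.04399999976158142, -0.03999999910593033, -0.0430000014603138, -0.04100000113248825, -0.03999999910593033, -0.04100000113248825, -0.039000000804662704, -0.039000000804662704, -0.03500000014901161, -0.039000000804662704, -0.03799999877810478, -0.03799999877810478, -0.03799999877810478, -0.03799999877810478, -0.039000000804662704, -0.04800000041723251, -0.03999999910593033, -0.04100000113248825, -0.04399999976158142, -0.04399999976158142, -0.04500000178813934]
q0 -0.0420 r -0.0034 rd -0.0093 w 4.2674 amp 0.0040 rms 0.0017
```

Amplitude is down to 0.004 rad. I'll check that the tray is over the pan and compute one small trim.

```bash
python3 plan2.py 0.0 10; ls pics
```

```text
True r [-0.004, -0.004, -0.003, -0.001, 0.001, 0.002, 0.002, 0.001, 0.0, -0.0, -0.0, 0.0, 0.0, 0.0] vmax 0.004838410377010063
[-0.0, -0.001, -0.002, -0.004, -0.005, -0.005, -0.004, -0.003, -0.001, -0.0]
crop0.png
dbg.png
fit.npz
m.png
s2.npz
s2.png
scene0.npz
scene0.png
side0.npz
side0.png
t1058.png
t683.png
w1.png
```

View pics/t1058.png

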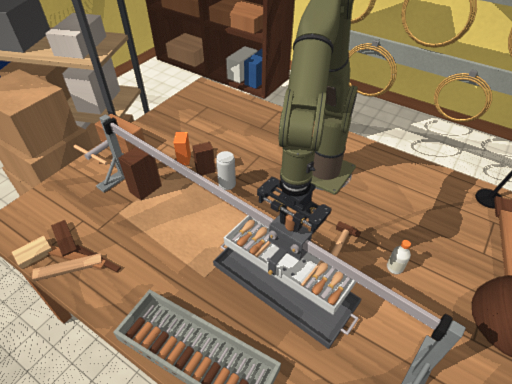

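The tray hangs level from (222,225) to (355,300) over the pan, allowing for parallax. The block at (140,172) stands in place, and the tin, bottle and mallet are untouched. I'll apply the 1.5 mm trim, then hold and measure for over 3 s.

>>> send_rows(
  rows="0 0 0 0; 0 -0.001 0 0; 0 -0.002 0 0; 0 -0.004 0 0; 0 -0.005 0 0; 0 -0.005 0 0; 0 -0.004 0 0; 0 -0.003 0 0; 0 -0.001 0 0; 0 0 0 0",
)

```text
clock: 11.42
tool_pos: [0.5703, 0.1426, 0.3056]
eef_rot: [0.999, -0.042, 0.0, -0.001]
contact_force: [3.7, 1.3, -3.9]
opening: 0.354
finger_force: 30.0
```

```bash
python3 meas.py 75
```

```text
clock 15.1667 tool [0.57026767 0.14174638 0.30561081] F [ 3.52913393  0.82121714 -2.16136035] grip 30.000210511498153 0.35555126488100997 pts 812 w -0.024940321
[-0.03799999877810478, -0.032999999821186066, -0.03799999877810478, -0.039000000804662704, -0.04100000113248825, -0.041999999433755875, -0.041999999433755875, -0.0430000014603138, -0.0430000014603138, -0.03799999877810478, -0.04600000008940697, -0.04699999839067459, -0.04500000178813934, -0.04699999839067459, -0.04500000178813934, -0.04699999839067459, -0.04600000008940697, -0.0430000014603138, -0.04100000113248825, -0.0430000014603138, -0.039000000804662704, -0.04399999976158142, -0.041999999433755875, -0.039000000804662704, -0.039000000804662704, -0.041999999433755875, -0.039000000804662704, -0.03400000184774399, -0.039000000804662704, -0.03999999910593033, -0.03799999877810478, -0.03799999877810478, -0.03999999910593033, -0.04399999976158142, -0.041999999433755875, -0.04500000178813934, -0.04600000008940697, -0.04399999976158142, -0.04500000178813934, -0.04800000041723251, -0.05000000074505806, -0.0430000014603138, -0.04699999839067459, -0.04600000008940697, -0.04699999839067459, -0.04600000008940697, -0.04399999976158142, -0.04500000178813934, -0.04399999976158142, -0.041999999433755875, -0.03999999910593033, -0.04100000113248825, -0.04100000113248825, -0.04100000113248825, -0.03999999910593033, -0.03799999877810478, -0.03999999910593033, -0.03999999910593033, -0.03999999910593033, -0.03999999910593033, -0.03500000014901161, -0.04100000113248825, -0.03999999910593033, -0.041999999433755875, -0.04399999976158142, -0.0430000014603138, -0.0430000014603138, -0.04500000178813934, -0.04600000008940697, -0.04500000178813934, -0.04500000178813934, -0.04600000008940697, -0.04600000008940697, -0.04699999839067459, -0.04399999976158142]
q0 -0.0422 r -0.0028 rd 0.0113 w 4.2760 amp 0.0039 rms 0.0019
```

The tray has held for over 3.7 s within ±0.005 rad. Now I'll release: open in place, then lift straight up.

>>> send_rows(
  rows="0 0 0 0; 0 0 0 0; 0 0 0 0; 0 0 0 0; 0 0 0 0; 0 0 0 0; 0 0 0 0; 0 0 0 0",
  jaw=-1,
)

```text
clock: 15.83
tool_pos: [0.5702, 0.1417, 0.3056]
eef_rot: [0.999, -0.042, -0.0, 0.0]
contact_force: [0.3, -0.5, -0.9]
opening: 0.929
finger_force: 0.0
```

>>> send_rows(
  rows="0 0 -0.03 0; 0 0 -0.1 0; 0 0 -0.2 0; 0 0 -0.3 0; 0 0 -0.38 0; 0 0 -0.42 0; 0 0 -0.42 0; 0 0 -0.42 0",
)

```text
clock: 16.5
tool_pos: [0.5703, 0.1418, 0.4322]
eef_rot: [0.999, -0.042, 0.001, -0.0]
contact_force: [0.6, -0.3, 0.2]
opening: 1.002
finger_force: 0.0
```

```bash
python3 meas.py 30; python3 - <<'E'
from h import *
from plant import sensors,eyes
p,d=eyes.snapshot('scene'); z=dict(p=p,d=d,**eyes.calibration('scene')); W=cloud(z); hs=cv2.cvtColor(p,cv2.COLOR_RGB2HSV)
m=(abs(W[...,2]-.338)<.014)&(np.hypot(W[...,0]-.57,W[...,1]-.142)<.05)&(hs[...,1]>70)
print('knob',m.sum(),W[m].mean(0) if m.any() else None)
D=W[...,:2]-np.array([.570,.142]); m=(abs(D@ux-.0645)<.006)&(abs(W[...,2]-.15)<.04)&(hs[...,1]<45)&(hs[...,2]>125); y=(D@uy)[m]; print('tray wall y range about pan centre',np.percentile(y,[.5,99.5]))
a=np.load('pics/s2.npz'); print('changed px near block/tin/bottle/mallet:',[int((cv2.absdiff(p,a['p']).max(-1)[s]>40).sum()) for s in (np.s_[170:200,125:150],np.s_[155:188,216:236],np.s_[240:275,388:412],np.s_[222:235,335:362])])
E
```

```text
clock 18.0 tool [0.57027275 0.1417885  0.43160974] F [0.34019019 0.14917212 0.66968152] grip 0.0 0.9993783800896194 pts 821 w -0.02562908
[-0.04500000178813934, -0.050999999046325684, -0.04600000008940697, -0.04500000178813934, -0.04399999976158142, -0.04399999976158142, -0.0430000014603138, -0.041999999433755875, -0.03999999910593033, -0.04100000113248825, -0.03999999910593033, -0.03999999910593033, -0.039000000804662704, -0.039000000804662704, -0.03799999877810478, -0.039000000804662704, -0.039000000804662704, -0.04100000113248825, -0.04100000113248825, -0.041999999433755875, -0.0430000014603138, -0.04399999976158142, -0.04500000178813934, -0.04600000008940697, -0.0430000014603138, -0.04600000008940697, -0.04800000041723251, -0.04600000008940697, -0.04600000008940697, -0.04600000008940697]
q0 -0.0430 r -0.0036 rd 0.0067 w 4.2667 amp 0.0039 rms 0.0012
knob 133 [0.57414504 0.14598243 0.34204398]
tray wall y range about pan centre [-0.19627383  0.20141261]
changed px near block/tin/bottle/mallet: [208, 167, 40, 0]
```

The tray hangs still, with amplitude 0.004 rad and spanning ±0.2 m about the pan centre. The block's base corner (141,199) and the tin are where they were; pixel changes near them fit the lifted tray and the arm's shadow.

```bash
python3 -c "
from plant import finish_job
print(finish_job())"
```

```text
the job is handed in; nothing more can be done
None
```

I handed the job in with the tray hanging still over the drip pan (swing about 0.004 rad, tilt about 0.04 rad) and the knob released after a hold of over 3 s; pictures show the bystanders where they stood.

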